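# Wake and tare the balance with the weighing boat

### The job

Get the balance that carries the weighing boat ready for the next portion: with the fingertips first press its blue key to wake it and let it come up, then press its green tare key, keep it down for a good second, let it come up and draw back. Press gently and fully down, grasp nothing, press no other key on either balance, and neither touch the weighing boat nor shift anything else.

Things in the scene. Friction and masses are not known exactly. Their poses are not given: they have to be found in the camera images.
- balance_1: the balance that carries the weighing boat: white bench balance, 190 (x) by 150 mm (y), housing top 28 mm high, fixed; it may stand left or right of the other, turned up to 0.35 rad. Origin: centre of its underside; z up, front edge at -x; keys in a row at x = -72 mm: blue at y = +45 mm, green at y = 0, red at y = -45 mm. 110 mm steel pan at x = +35 mm, top 38 mm high
- balance_2: the other balance, same model and same key layout, carrying a rubber stopper; leave it alone. Origin and axes as for balance_1
- balance_1_pan (a point): centre of the upper face of the round pan of balance_1
- boat: square white plastic weighing boat with a little sand stuck in it, 83 x 83 x 20 mm, standing loose on the pan of balance_1. Origin: centre of its underside
- stopper: orange-brown rubber stopper, 40 mm wide, 30 mm high, loose on the pan of balance_2. Origin: centre of its underside
- tape: roll of beige tape lying flat, 98 mm wide, 25 mm high, loose on the left. Origin: centre of its underside
- timer: white lab timer lying on its back, 70 x 62 x 18 mm, loose on the right. Its printed keys do not move. Origin: centre of its underside
- red_cap: small brown bottle with a red cap, 41 mm wide, 92 mm high, loose on the right. Origin: centre of its underside
- dropper: brown dropper bottle with a rubber teat, 37 mm wide, 86 mm high, loose on the left. Origin: centre of its underside
- balance_1_blue_top (a point): centre of the top face of the blue key of balance_1 (wake key): round, 18 mm wide, its top 35 mm above the worktop when up (7 mm above the housing); the point moves down with the key
- balance_1_blue (a joint): travel of the blue key of balance_1, m: 0 up, 0.005 fully down; it is pressed straight down, a spring brings it back; about 1 N starts it, 3.5 N takes it fully down
- balance_1_green_top (a point): centre of the top face of the green key of balance_1 (tare key): round, 18 mm wide, its top 35 mm above the worktop when up (7 mm above the housing); the point moves down with the key
- balance_1_green (a joint): travel of the green key of balance_1, m: 0 up, 0.005 fully down; it is pressed straight down, a spring brings it back; about 1 N starts it, 3.5 N takes it fully down
- balance_1_red_top (a point): centre of the top face of the red key of balance_1 (off key, must not be pressed): round, 18 mm wide, its top 35 mm above the worktop when up (7 mm above the housing); the point moves down with the key
- balance_1_red (a joint): travel of the red key of balance_1, m: 0 up, 0.005 fully down; it is pressed straight down, a spring brings it back; about 1 N starts it, 3.5 N takes it fully down
- balance_2_blue_top (a point): centre of the top face of the blue key of balance_2 (must not be pressed): round, 18 mm wide, its top 35 mm above the worktop when up (7 mm above the housing); the point moves down with the key
- balance_2_blue (a joint): travel of the blue key of balance_2, m: 0 up, 0.005 fully down; it is pressed straight down, a spring brings it back; about 1 N starts it, 3.5 N takes it fully down
- balance_2_green_top (a point): centre of the top face of the green key of balance_2 (must not be pressed): round, 18 mm wide, its top 35 mm above the worktop when up (7 mm above the housing); the point moves down with the key
- balance_2_green (a joint): travel of the green key of balance_2, m: 0 up, 0.005 fully down; it is pressed straight down, a spring brings it back; about 1 N starts it, 3.5 N takes it fully down
- balance_2_red_top (a point): centre of the top face of the red key of balance_2 (must not be pressed): round, 18 mm wide, its top 35 mm above the worktop when up (7 mm above the housing); the point moves down with the key
- balance_2_red (a joint): travel of the red key of balance_2, m: 0 up, 0.005 fully down; it is pressed straight down, a spring brings it back; about 1 N starts it, 3.5 N takes it fully down
Mind the look-alikes: they are no part of the job. What is shaped like the boat but purple or turquoise is not meant.

How it is judged:
By the outcome, as a careful person would: the job done as asked, in the order asked, and still so for the second after the job is handed in, with the robot touching nothing.
It also fails if it takes over 42 s, if anything falls off the work surface, if the arm or the gripper's body presses on something with over 40 N, if the wrist force passes 120 N, or if a joint passes its speed limit or range.

### The arm

A 6-joint arm with a two-finger parallel gripper is mounted at the origin on a cart in front of the work surface, level with it; the furniture and walls round the work are solid. World frame = base frame: x ahead of the robot, y to its left, z up, the work surface at z = 0. Lengths are in m, angles in degrees, forces in N, time in s.
With the tool pointing down it reaches from about 0.375 to 0.975 m from the base axis. Payload 3.8 kg.
Tool frame: the origin (TCP) lies midway between the tips of the shut fingers; the grasp point (between the pads) lies r.grip_depth behind it (r.grip_depth is the distance from the TCP to the grasp point, in m); z points along the fingers, y is the direction in which the jaws open and shut (so a half turn about z gives the same grasp; the last joint's range is limited). The gripper opens to 88 mm and grips with 3 to 60 N. Pads are 18 mm wide; open, the fingers measure 123 mm over their backs; the gripper's body (75 mm by 187 mm) begins 45 mm behind the grasp point.
Start: joints at [68.531, 15.12, 91.902, -0, 72.978, -2.114], TCP at [0.224, 0.637, 0.239] pointing down, gripper open.
Joint ranges: [-150.88, 150.88], [-54.13, 125.18], [17.81, 147.31], [-75.09, 255.09], [0, 152.58], [-146.25, 146.25]. Speed limits (degrees/s): [147.25, 147.25, 180, 180, 180, 180].

### API

Orientations are given as [roll, pitch, yaw] about the fixed x, y, z axes, in that order (R = Rz(yaw) Ry(pitch) Rx(roll)).
In Python, from station import r gives the robot as it stands.
- The arm moves only by the tool step_arm, never from a script. Its argument "motion" is text: rows parted by semicolons, each of 7 numbers parted by spaces: the turn, a rotation vector about the tool's x, y, z in degrees, then the shift along the tool's x, y, z in cm, then the closure, from 0 (fully open) to 1 (shut). In form: rx ry rz dx dy dz fingers; .... A call has exactly 8 rows; each row is the pose to reach, as a shift and turn from the pose commanded when the call began, along the tool's axes at that moment; what a row does not reach only later rows make up. A row lasts 1/10 s, in which the tool goes at most 50 mm and 8.59 degrees, less where a joint would pass 70% of its speed; a pose out of reach is approached as far as the arm can. A call with a gripper value outside its range is refused whole. The fingers move at their own pace and stop on an object; "newtons" is the grip in N (left out, the last holds). Time passes only in rows, so rows that repeat a pose let the fingers close, or fill a call up. It gives the time, the measured TCP pose, the force and the opening at its end, in the units of the state.
- r.get_state(): the state, without advancing time (a new reading comes with each control period).
- r.camera(name): name is "side" or "top"; returns the picture (480x640x3 uint8, red, green, blue); there is no depth.
- r.get_calibration(name): a dict with "K" (3x3 intrinsics, pixels), "k1" (the pictures are not rectified: a ray, as slopes to the right and down, at radius r is drawn at 1 + k1 r^2 times it, then the intrinsics apply), "view" (4x4, takes a point from world to camera coordinates). Camera axes: x right, y up, looking along -z (the intrinsics and any distortion apply to the point x, -y, -z); pixel columns grow to the right and rows downward; lengths in m; the calibration is good to about 2 mm. A picture is of the moment at which its call begins. get_calibration takes no time and is no camera call.
- r.finish_job(): hands the job in, once; it reports no verdict.
The state is a dict: "t": time; "q": joint angles; "qvel": joint speeds; "effort": joint torques, N m; "ee_pos": TCP position; "tcp_rot": TCP orientation; "contact_force": force on the tool from outside, world axes, zero at the start; "torque": the same for the moment, N m; "width": finger opening in m.
Only numpy, scipy, OpenCV 4.12 (cv2) and the standard library are available. Lean on these libraries where they do the work, as an engineer would, in place of code of your own. Each camera call takes 0.05 s, during which the arm holds its last target.

## Working session

There is one attempt and no reset: what is moved stays moved. The work goes in short steps, Python scripts to look and compute and a tool call to move; the robot and the scene stay as the last step left them, time stands still between calls to the robot, and variables do not carry over. Pictures are saved under pics/ and viewed, and the job is handed in when it is done.

Besides the shell and the picture viewer there is one more tool, called after "Emit:" by a JSON object that holds its "name" and its "arguments". step_arm: Moves the arm, as the interface text tells. Its arguments: {"type":"object","properties":{"motion":{"type":"string"},"newtons":{"type":"number"}},"required":["motion"]}

```bash
mkdir -p pics
python3 - <<'E'
from station import r
import cv2
for n in("top","side"):
    im=r.camera(n); cv2.imwrite(f"pics/{n}0.png",im[:,:,::-1])
    print(n,r.get_calibration(n))
s=r.get_state();print(s, r.grip_depth)
E
```

```text
top {'K': array([[607.62208001,   0.        , 320.87494771],
       [  0.        , 607.62208001, 238.22550858],
       [  0.        ,   0.        ,   1.        ]]), 'k1': -0.2045143315378317, 'view': array([[-0.00754722, -0.99996555,  0.00345427,  0.00454598],
       [ 0.97652151, -0.00662648,  0.215318  , -0.49018964],
       [-0.21528769,  0.00499822,  0.97653788, -1.39188696],
       [ 0.        ,  0.        ,  0.        ,  1.        ]])}
side {'K': array([[534.99592429,   0.        , 326.50236486],
       [  0.        , 534.99592429, 241.11132797],
       [  0.        ,   0.        ,   1.        ]]), 'k1': 0.02066447928420829, 'view': array([[ 0.88617096, -0.46308019,  0.01605541, -0.46068846],
       [ 0.28773433,  0.57711997,  0.7642915 , -0.18876282],
       [-0.36319415, -0.67267324,  0.64467102, -1.29260096],
       [ 0.        ,  0.        ,  0.        ,  1.        ]])}
{'t': 0.1, 'q': array([ 6.85311309e+01,  1.51663847e+01,  9.19718350e+01, -1.90404236e-03,
        7.29795681e+01, -2.11409211e+00]), 'qvel': array([-0.08970869, -0.16431697, -0.11661598, -0.00817639, -0.00547044,
       -0.02940654]), 'effort': array([-2.15958480e-04, -5.03625047e+01, -3.58072186e+01,  7.30587286e-02,
        2.33345828e-02, -7.47605054e-05]), 'ee_pos': array([0.22348133, 0.6362497 , 0.23750941]), 'tcp_rot': array([-1.79882225e+02, -2.52687362e-03,  1.60645780e+02]), 'contact_force': array([-0.80531221,  0.20096751, -0.43802116]), 'torque': array([-0.00863932,  0.0421857 ,  0.00687721]), 'width': 0.08866705766550059} 0.0187
```

View pics/top0.png

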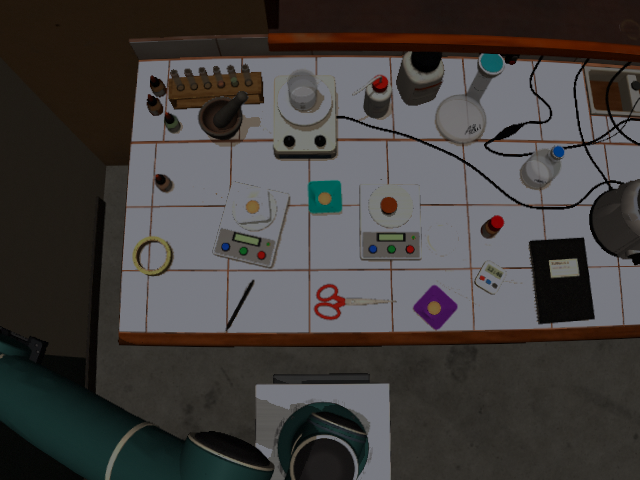

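View pics/side0.png

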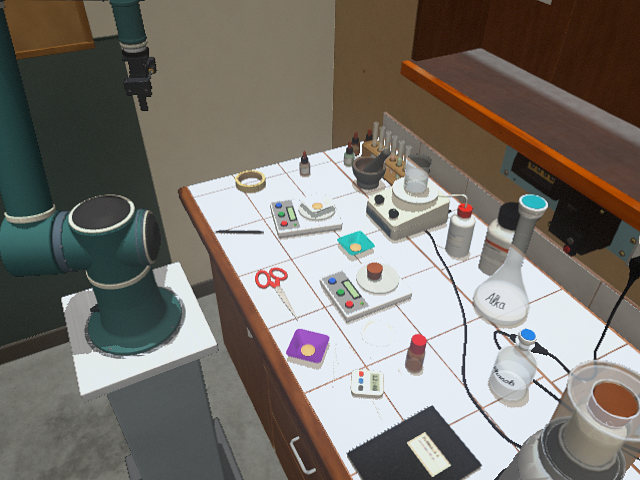

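Both views show two balances. The left one, at top-view (252,225), carries the white boat at (252,208). The right one, at (390,222), carries the stopper.

- **Keys that could be confused:** left balance blue (226,247), green (243,251), red (262,255); right balance blue (374,249), green (393,249), red (410,249).
- **Boat look-alikes:** turquoise (325,197), purple (435,307).
- **Choice:** the left balance's blue key, then its green key.

Next I measure these and check a close crop.

```bash
cat > h.py <<'E'
import numpy as np,cv2
from station import r
def dist(c): return np.array([c["k1"],0,0,0,0.])
F=np.diag([1,-1,-1.])
def proj(n,P):
    c=r.get_calibration(n);V=c["view"];P=np.atleast_2d(P).astype(float)
    R=F@V[:3,:3];t=F@V[:3,3]
    return cv2.projectPoints(P,cv2.Rodrigues(R)[0],t,c["K"],dist(c))[0][:,0]
def back(n,uv,z):
    c=r.get_calibration(n);V=c["view"];R=F@V[:3,:3];t=F@V[:3,3]
    p=cv2.undistortPoints(np.array([[uv]],float),c["K"],dist(c))[0,0]
    d=R.T@np.array([*p,1]);o=-R.T@t
    return o+d*(z-o[2])/d[2]
E
python3 - <<'E'
from h import *
rois={"top":(205,225,75,50),"side":(265,190,80,50)}
res={}
for n,(x,y,w,h) in rois.items():
    im=cv2.imread(f"pics/{n}0.png");c=im[y:y+h,x:x+w]
    hsv=cv2.cvtColor(c,cv2.COLOR_BGR2HSV);H,S,Vv=cv2.split(hsv)
    for nm,m in dict(blue=(H>100)&(H<130),green=(H>45)&(H<85),red=(H<8)|(H>172)).items():
        m=(m&(S>130)&(Vv>50)).astype(np.uint8)
        k,l,st,ce=cv2.connectedComponentsWithStats(m)
        for i in range(1,k):
            if st[i,4]>15:
                uv=ce[i]+[x,y];print(n,nm,st[i],uv.round(1),back(n,uv,.034).round(4))
    cv2.imwrite(f"pics/c_{n}.png",cv2.resize(c,None,fx=8,fy=8,interpolation=cv2.INTER_CUBIC))
E
```

```text
top blue [17 18  7  7 44] [224.9 246. ] [0.4767 0.2328 0.034 ]
top green [35 22  7  7 39] [242.9 250.3] [0.466  0.1889 0.034 ]
top red [53 26  7  8 46] [261.  254.6] [0.4552 0.145  0.034 ]
side blue [11 13  5  4 18] [278.  204.7] [0.4773 0.233  0.034 ]
side red [16 31  6  4 20] [283.6 222.6] [0.4566 0.1462 0.034 ]
```

View pics/c_top.png

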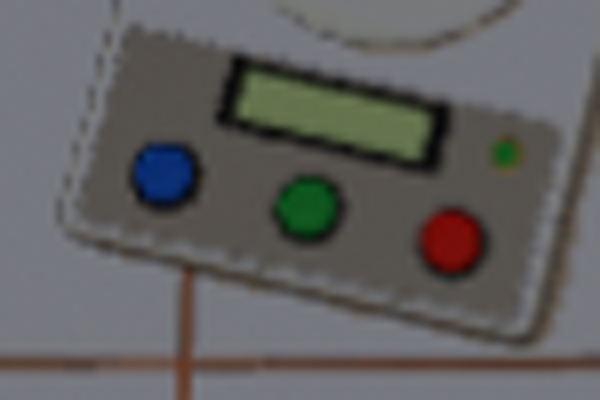

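View pics/c_side.png

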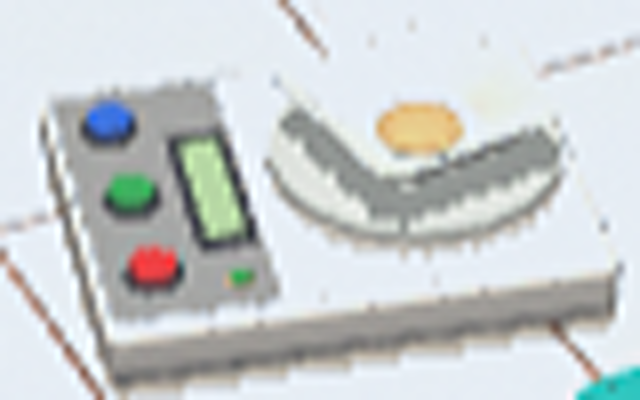

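The crops confirm it: the left balance has the white boat with sand, and its key row runs blue, green, red from left to right with the expected 45 mm spacing. I move above the blue key at height and shut the fingers on the way.

Emit:
{"name": "step_arm", "arguments": {"motion": "0 0 0 -4 -3.2 0 1; 0 0 0 -8 -6.4 0 1; 0 0 0 -12 -9.6 0 1; 0 0 0 -16 -12.8 0 1; 0 0 0 -20 -16 0 1; 0 0 0 -24 -19.2 0 1; 0 0 0 -27 -21.6 0 1; 0 0 0 -29 -23.2 0 1", "newtons": 10}}

```text
t: 0.9
ee_pos: [0.4214, 0.3188, 0.2383]
tcp_rot: [-179.9, 0.0, 160.5]
contact_force: [-0.4, -0.6, 0.1]
width: 0.0258
```

Emit:
{"name": "step_arm", "arguments": {"motion": "0 0 0 -3 -2 2 1; 0 0 0 -5.5 -4 4 1; 0 0 0 -7.5 -5.6 7 1; 0 0 0 -8.3 -6.5 10 1; 0 0 0 -8.3 -6.5 12 1; 0 0 0 -8.3 -6.5 12 1; 0 0 0 -8.3 -6.5 12 1; 0 0 0 -8.3 -6.5 12 1"}}

```text
t: 1.7
ee_pos: [0.4781, 0.2338, 0.1202]
tcp_rot: [179.9, 0.1, 160.7]
contact_force: [-0.2, 1.2, -0.6]
width: 0.0003
```

Run:
```python
from h import *
s=r.get_state();print({k:np.round(s[k],4) for k in("t","ee_pos","tcp_rot","contact_force","width","qvel")})
for n,(x,y,w,h) in {"top":(175,175,130,120),"side":(235,110,150,130)}.items():
    im=np.ascontiguousarray(r.camera(n)[:,:,::-1])
    print(n,proj(n,[s["ee_pos"],[.477,.2329,.035]]).round(1))
    cv2.imwrite(f"pics/a_{n}.png",cv2.resize(im[y:y+h,x:x+w],None,fx=4.5,fy=4.5,interpolation=cv2.INTER_CUBIC))
```

```text
{'t': np.float64(1.7), 'ee_pos': array([0.4781, 0.2338, 0.1202]), 'tcp_rot': array([1.799070e+02, 9.680000e-02, 1.606773e+02]), 'contact_force': array([-0.1862,  1.1633, -0.6329]), 'width': np.float64(0.0003), 'qvel': array([ 0.1873, -0.5328, -0.3826,  0.0918, -0.0922, -0.163 ])}
top [[218.9 237.8]
 [224.8 245.8]]
side [[276.9 180.3]
 [277.9 204.4]]
```

View pics/a_side.png

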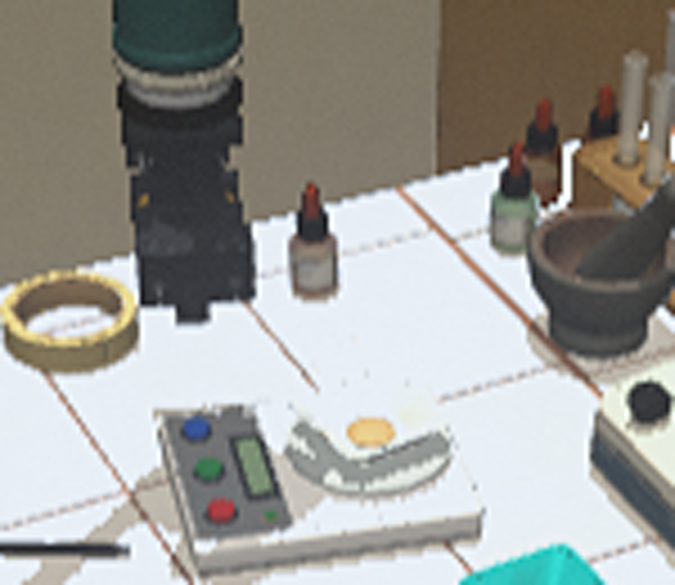

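View pics/a_top.png

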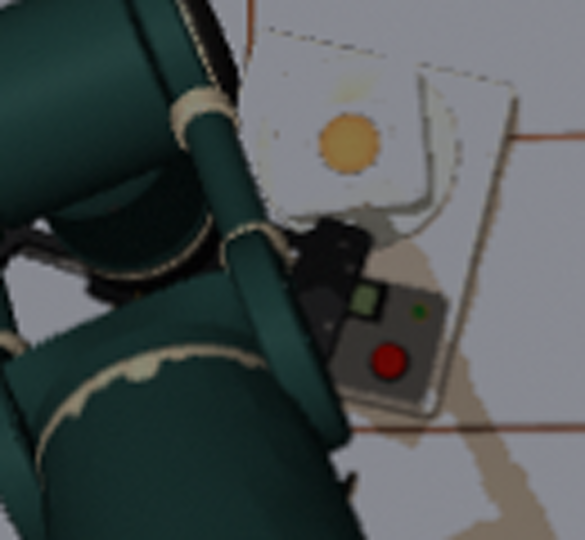

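The side crop shows the shut tips at about (278,181), which matches the projection, straight over the blue key. The top view is partly blocked by the arm, but green and red are clear of the tips. I descend to hover.

Emit:
{"name": "step_arm", "arguments": {"motion": "0 0 0 0 0 2 1; 0 0 0 0 0 4 1; 0 0 0 0 0 6 1; 0 0 0 0 0 7.2 1; 0 0 0 0 0 7.7 1; 0 0 0 0 0 7.7 1; 0 0 0 0 0 7.7 1; 0 0 0 0 0 7.7 1"}}

```text
t: 2.6
ee_pos: [0.4781, 0.2335, 0.0428]
tcp_rot: [179.9, 0.1, 160.6]
contact_force: [-0.2, -0.6, 0.8]
width: 0.0004
```

Run:
```python
from h import *
for n,(x,y,w,h) in {"side":(250,165,90,70)}.items():
    im=np.ascontiguousarray(r.camera(n)[:,:,::-1])
    s=r.get_state();print({k:np.round(s[k],4) for k in("t","ee_pos","tcp_rot","contact_force","width")})
    print(n,proj(n,[s["ee_pos"],[.477,.2329,.035]]).round(1))
    cv2.imwrite(f"pics/b_{n}.png",cv2.resize(im[y:y+h,x:x+w],None,fx=8,fy=8,interpolation=cv2.INTER_CUBIC))
```

```text
{'t': np.float64(2.65), 'ee_pos': array([0.478 , 0.2334, 0.0427]), 'tcp_rot': array([1.799261e+02, 8.000000e-02, 1.606478e+02]), 'contact_force': array([0.2824, 0.9971, 0.265 ]), 'width': np.float64(0.0005)}
side [[278.  202.2]
 [277.9 204.4]]
```

View pics/b_side.png

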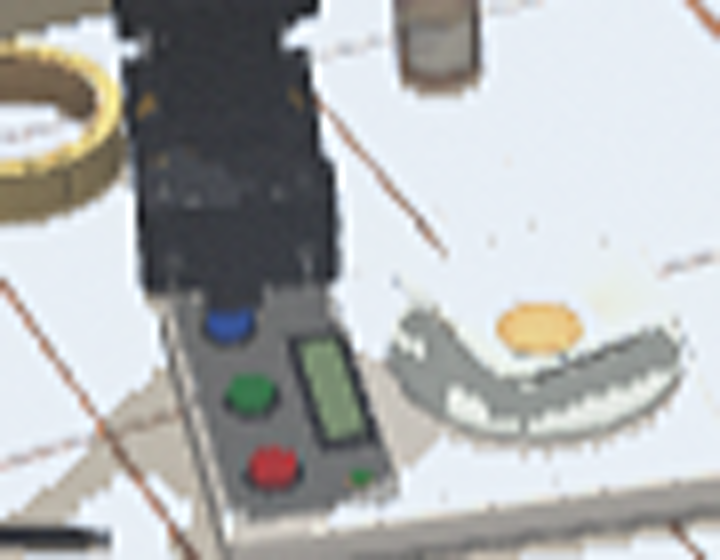

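The tips hover over the blue key, offset by less than 1 px. I press slowly.

Emit:
{"name": "step_arm", "arguments": {"motion": "0 0 0 0 0 0.5 1; 0 0 0 0 0 0.7 1; 0 0 0 0 0 0.8 1; 0 0 0 0 0 0.9 1; 0 0 0 0 0 1.0 1; 0 0 0 0 0 1.1 1; 0 0 0 0 0 1.15 1; 0 0 0 0 0 1.2 1"}}

```text
t: 3.45
ee_pos: [0.4774, 0.2331, 0.0303]
tcp_rot: [-180.0, 0.0, 160.6]
contact_force: [-2.5, -0.5, 9.9]
width: 0.0008
```

Emit:
{"name": "step_arm", "arguments": {"motion": "0 0 0 0 0 0.05 1; 0 0 0 0 0 0.1 1; 0 0 0 0 0 0.1 1; 0 0 0 0 0 0.1 1; 0 0 0 0 0 0.1 1; 0 0 0 0 0 0.1 1; 0 0 0 0 0 0.1 1; 0 0 0 0 0 0.1 1"}}

```text
t: 4.25
ee_pos: [0.4774, 0.2331, 0.0302]
tcp_rot: [-180.0, 0.0, 160.7]
contact_force: [-3.2, -1.8, 12.6]
width: -0.0
```

The key bottomed: z stopped at 0.0302 while the force rose to about 12 N. I release upward, then shift over green.

Emit:
{"name": "step_arm", "arguments": {"motion": "0 0 0 0 0 -0.3 1; 0 0 0 0 0 -0.8 1; 0 0 0 0 0 -1.5 1; 0 0 0 0 0 -2.5 1; 0 0 0 0 0 -3 1; 0 0 0 0 0 -3 1; 0 0 0 0 0 -3 1; 0 0 0 0 0 -3 1"}}

```text
t: 5.05
ee_pos: [0.4769, 0.2329, 0.0584]
tcp_rot: [-180.0, -0.0, 160.6]
contact_force: [-0.0, 0.0, 0.6]
width: 0.0006
```

Emit:
{"name": "step_arm", "arguments": {"motion": "0 0 0 -0.1 -1 0 1; 0 0 0 -0.2 -2 0 1; 0 0 0 -0.3 -3 0 1; 0 0 0 -0.4 -4 0 1; 0 0 0 -0.4 -4.5 0 1; 0 0 0 -0.4 -4.5 0.8 1; 0 0 0 -0.4 -4.5 1.6 1; 0 0 0 -0.4 -4.5 1.6 1"}}

```text
t: 5.85
ee_pos: [0.4649, 0.189, 0.0411]
tcp_rot: [-179.9, -0.1, 160.6]
contact_force: [-0.3, -0.1, 0.1]
width: 0.0007
```

Run:
```python
from h import *
for n,(x,y,w,h) in {"side":(250,165,90,70)}.items():
    im=np.ascontiguousarray(r.camera(n)[:,:,::-1])
    s=r.get_state();print({k:np.round(s[k],4) for k in("t","ee_pos","tcp_rot","contact_force","width")})
    print(n,proj(n,[s["ee_pos"],[.4663,.1891,.035]]).round(1))
    cv2.imwrite(f"pics/d_{n}.png",cv2.resize(im[y:y+h,x:x+w],None,fx=8,fy=8,interpolation=cv2.INTER_CUBIC))
```

```text
{'t': np.float64(5.9), 'ee_pos': array([0.4652, 0.1892, 0.0416]), 'tcp_rot': array([-1.799265e+02, -9.570000e-02,  1.606601e+02]), 'contact_force': array([0.5979, 0.0688, 0.1991]), 'width': np.float64(0.0004)}
side [[280.1 211.6]
 [280.6 213.3]]
```

View pics/d_side.png

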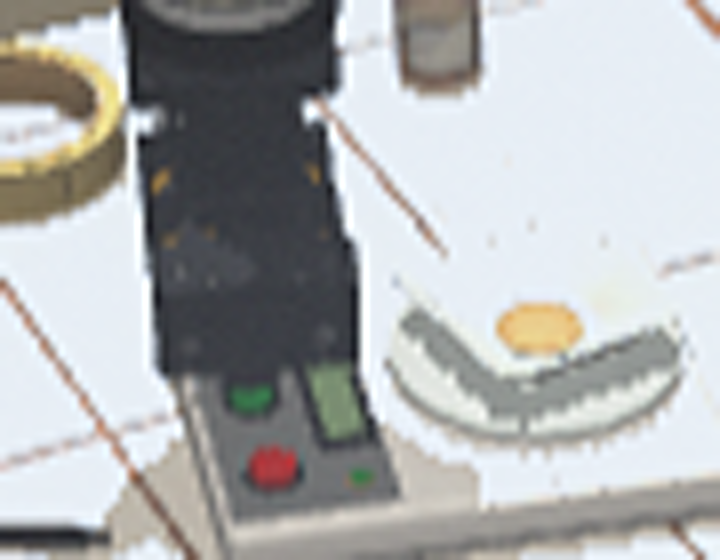

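The tips are over the green key at (281,213), and the boat has not moved. I press, hold for more than 1.6 s, and release.

Emit:
{"name": "step_arm", "arguments": {"motion": "0 0 0 0 0 0.5 1; 0 0 0 0 0 0.7 1; 0 0 0 0 0 0.9 1; 0 0 0 0 0 1.05 1; 0 0 0 0 0 1.2 1; 0 0 0 0 0 1.3 1; 0 0 0 0 0 1.35 1; 0 0 0 0 0 1.4 1"}}

```text
t: 6.7
ee_pos: [0.4661, 0.1894, 0.0301]
tcp_rot: [-180.0, -0.0, 160.6]
contact_force: [-6.4, -1.0, 15.7]
width: 0.0006
```

Emit:
{"name": "step_arm", "arguments": {"motion": "0 0 0 0 0 0 1; 0 0 0 0 0 0 1; 0 0 0 0 0 0 1; 0 0 0 0 0 0 1; 0 0 0 0 0 0 1; 0 0 0 0 0 0 1; 0 0 0 0 0 0 1; 0 0 0 0 0 0 1"}}

```text
t: 7.5
ee_pos: [0.4661, 0.1894, 0.0302]
tcp_rot: [180.0, -0.0, 160.6]
contact_force: [-6.2, -0.7, 13.0]
width: 0.0005
```

Emit:
{"name": "step_arm", "arguments": {"motion": "0 0 0 0 0 0 1; 0 0 0 0 0 0 1; 0 0 0 0 0 0 1; 0 0 0 0 0 0 1; 0 0 0 0 0 0 1; 0 0 0 0 0 0 1; 0 0 0 0 0 0 1; 0 0 0 0 0 0 1"}}

```text
t: 8.3
ee_pos: [0.4661, 0.1894, 0.0302]
tcp_rot: [180.0, -0.0, 160.6]
contact_force: [-5.8, -1.3, 14.0]
width: 0.0004
```

Green stayed fully down for over 1.6 s. I release, rise, then draw back.

Emit:
{"name": "step_arm", "arguments": {"motion": "0 0 0 0 0 -0.3 1; 0 0 0 0 0 -1 1; 0 0 0 0 0 -2.5 1; 0 0 0 0 0 -5 1; 0 0 0 0 0 -8 1; 0 0 0 0 0 -11 1; 0 0 0 0 0 -14 1; 0 0 0 0 0 -16 1"}}

```text
t: 9.1
ee_pos: [0.4671, 0.1893, 0.1913]
tcp_rot: [179.9, 0.2, 160.6]
contact_force: [0.7, -0.7, 0.5]
width: 0.0005
```

Emit:
{"name": "step_arm", "arguments": {"motion": "0 0 0 2 3 -2 1; 0 0 0 4 6 -3 1; 0 0 0 7 9 -4 1; 0 0 0 10 12 -4 1; 0 0 0 13 15 -4 1; 0 0 0 15 18 -4 1; 0 0 0 16 20 -4 1; 0 0 0 16 20 -4 1"}}

```text
t: 9.9
ee_pos: [0.3807, 0.4333, 0.2286]
tcp_rot: [180.0, 0.0, 160.8]
contact_force: [0.1, -0.7, 0.6]
width: 0.0005
```

Emit:
{"name": "step_arm", "arguments": {"motion": "0 0 0 0 0 0 1; 0 0 0 2 2 0 1; 0 0 0 4 4 0 1; 0 0 0 6 6 0 1; 0 0 0 8 8 0 1; 0 0 0 9 9 0 1; 0 0 0 9 9 0 1; 0 0 0 9 9 0 1"}}

```text
t: 10.7
ee_pos: [0.3269, 0.5445, 0.2285]
tcp_rot: [-179.9, 0.0, 160.6]
contact_force: [-0.3, 0.2, -0.1]
width: 0.0001
```

Run:
```python
from h import *
s=r.get_state();print({k:np.round(s[k],3) for k in("t","ee_pos","contact_force","qvel")})
A=[]
for n in("top","side"):
    im=np.ascontiguousarray(r.camera(n)[:,:,::-1]);cv2.imwrite(f"pics/e_{n}.png",im)
    d=cv2.absdiff(im,cv2.imread(f"pics/{n}0.png")).max(2)
    x,y,w,h={"top":(125,150,195,150),"side":(225,150,195,150)}[n]
    A.append(np.hstack([im[y:y+h,x:x+w],cv2.cvtColor(d[y:y+h,x:x+w],cv2.COLOR_GRAY2BGR)]))
cv2.imwrite("pics/e.png",cv2.resize(np.vstack(A),None,fx=2,fy=2))
```

```text
{'t': np.float64(10.7), 'ee_pos': array([0.327, 0.544, 0.229]), 'contact_force': array([-0.255,  0.219, -0.067]), 'qvel': array([-0.513, -0.382,  0.311,  0.077, -0.177,  0.117])}
```

View pics/e.png

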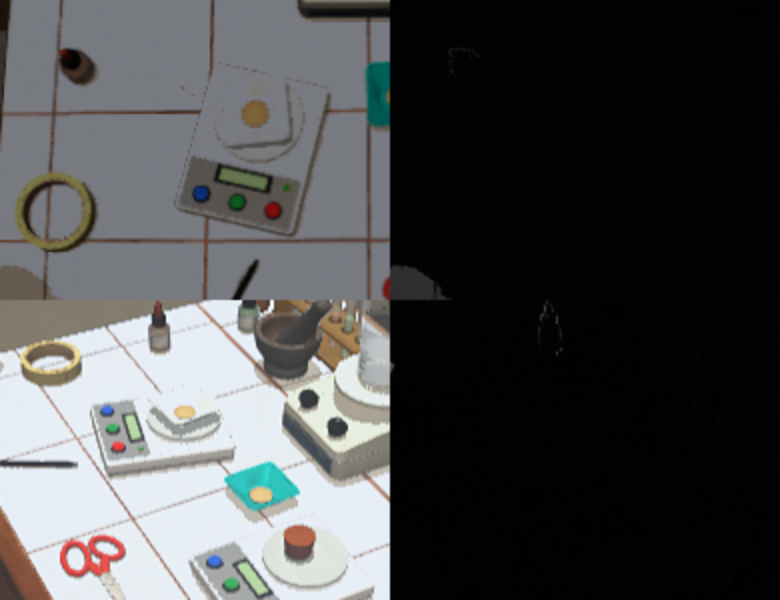

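The before/after difference is blank at the balances, keys, boat and tape. The only other traces are the arm's shadow at the lower left of the top crop and a faint outline, under a pixel wide, on the dropper, which the tool never approached.

```bash
python3 -c "
from station import r
print(r.finish_job())"
```

```text
the job is handed in; nothing more can be done
None
```

The balance with the weighing boat (the left one) was woken and tared as asked, and the job was handed in at about 11 s of the 42 s allowed.

- **Blue key:** pressed with shut fingertips until it bottomed, with the tips stopped at z = 0.030 m and about 12.6 N. It was then released; the lift ended at z = 0.058 m.
- **Green key:** pressed fully down, also to z = 0.030 m, and held for over 1.6 s at 13–16 N. It was then released and the arm drew back well clear. Both forces are above the 3.5 N the keys need, because I pushed about 1 mm past the stop.
- **Last checks:** the wrist force is back to about zero. In both views the keys are up, and the pictures before and after match at the left balance, boat and tape. I did not compare the far right of the bench, with the timer and red-capped bottle, but the arm never went there.
- **Unexplained:** the comparison also shows a faint outline, under a pixel wide, on a dropper bottle. The tool never came near it, so I take it to be settling or picture noise, but I did not look further.

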